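# Set an angle gauge to the handle pattern

## Task

Pick up the wooden angle gauge by its stock and, without dropping it, lay it in the channel of the plywood jig, slid up against the nose stop, and let go of it. Then take hold of its aluminium arm and swing it until it is parallel to the dark wooden pattern strip on the jig, leaving the gauge seated against the stop. Do not disturb the mallet, carton, jar or knife handle.

Things in the scene. Friction and masses are not known exactly. Their poses are not given: they have to be found in the camera images.
- gauge: Loose angle gauge, about 0.28 kg: brown hardwood stock 130 x 24 x 24 mm lying flat, brass plate on its butt end, a aluminium arm on a pivot at its nose end. Origin: centre of the stock's underside; +x along the stock from butt (-65 mm) to nose (+65), z up. Centre of mass within 12 mm of the origin. Starts on the table right of the jig, nose to the left, arm to the far side.
- gauge_pivot (a point): Point on the arm's pivot axis (vertical) at the level of the stock's underside, 53 mm along the gauge's +x from its origin, 12 mm from the nose end.
- gauge_arm (a joint): Angle of the gauge's aluminium arm about its pivot, rad: 0 = straight out beyond the nose along the gauge's +x, positive counter-clockwise from above; stops at -2.2 and 1.2. Starts between -1.9 and -1.3. Dry friction of 0.12 N m (1.3 N at the grip point) holds it wherever it is released; no spring.
- blade_grip (a point): Mid-width, mid-thickness point of the aluminium arm, 95 mm from the pivot; x runs along the arm away from the pivot, z up. The arm is a plain flat bar 18 mm wide, 4 mm thick, reaching 130 mm from the pivot; its underside is 13.5 mm above the stock's underside, so it swings clear above the jig's blocks.
- jig: Fixed plywood board 12 mm thick, x -140 to 145, y -140 to 150 mm, with a channel for the stock. Origin: at table level, directly below where the gauge's pivot belongs; x along the channel towards the nose stop, z up. A gauge seated home points along the jig's +x, pivot above the jig's origin, stock's centre at x = -53 mm, underside on the board (12 mm above the table).
- jig_channel (a point): Centre of the channel on the board's top, jig x = -53 mm, axes as the jig. The channel is 30 mm wide between wooden cheeks 10 mm thick, 10 mm high above the board: one pair at jig x -110 to -80, one at -27 to 8 mm. Between the pairs is a 53 mm open gap where fingers have room.
- jig_stop (a point): Middle of the nose stop's face on the board's top, jig x = 12 mm: a fixed wooden block across the end of the channel, 30 mm wide, 10 mm high, 10 mm thick. The nose of the stock comes up against this face.
- pattern: Dark wooden strip 120 x 16 x 8 mm with two brass screws, fixed on the jig's board beside the channel, on the jig's +y side (towards the robot), centred at jig x 30, y 105 mm. Origin: centre of its underside; x runs along the strip, within 0.55 rad of the jig's x axis. The gauge's arm must end parallel to it.
- mallet: Loose wooden mallet lying on the table beyond the gauge, 220 mm long, head 52 mm in diameter; leave alone. Origin near its middle.
- carton: Loose closed cardboard carton 70 x 190 x 40 mm on the table between robot and gauge; leave alone. Origin: centre of underside.
- rivet_jar: Loose jar 64 mm in diameter, 85 mm high, to the left of the jig; leave alone. Origin: centre of underside.
- handle_blank: Loose pale wooden knife handle with a black collar, 130 x 24 x 26 mm, beyond the jig; leave alone. Origin: centre of underside.

How it is judged:
By the outcome, as a careful person would: the job done as asked, in the order asked, and still so for the second after the job is handed in, with the robot touching nothing.
It also fails if it takes over 61 s, if anything falls off the work surface, if the arm or the gripper's body presses on something with over 40 N, if the wrist force passes 120 N, or if a joint passes its speed limit or range.

## Robot

A 7-joint arm with a two-finger parallel gripper is mounted at the origin on the work surface. World frame = base frame: x ahead of the robot, y to its left, z up, the work surface at z = 0. Lengths are in m, angles in rad, forces in N, time in s.
With the tool pointing down it reaches from about 0.35 to 0.9 m from the base axis. Payload 19.9 kg.
Tool frame: the origin (TCP) lies on the centre line of the jaws, within the pads' length; the fingertips stand 25 mm ahead of it and the grasp point (between the pads) lies 6 mm ahead of it; z points along the fingers, y is the line along which they close (so a half turn about z gives the same grasp; the last joint's range is limited). The gripper opens to 94 mm and grips with 3 to 60 N. Pads are 16 mm wide; open, the fingers measure 119 mm over their backs; the gripper's body (75 mm by 177 mm) begins 78 mm behind the grasp point.
Start: joints at [1.121, 0.417, -0.01, 1.614, 0.005, 1.111, -0.053], TCP at [0.248, -0.574, 0.23] pointing down, gripper open.
Joint ranges: [-2.81, 2.81], [-0.39, 2.02], [-1.27, 1.25], [0.06, 2.57], [-1.19, 4.33], [0.19, 2], [-2.82, 2.82]. Speed limits (rad/s): [1.89, 1.89, 2.39, 2.39, 3.01, 3.01, 3.01].

## Interface

Orientations are given as a unit quaternion [w, x, y, z].
In Python, from station import readout, vision, ticket gives the robot as it stands. The module is installed in compiled form; this text tells all that it offers.
- The arm moves only by the tool apply_moves, never from a script. Its argument "deltas" is a list that holds one entry, the list of rows, each a list of 4 numbers: the shift along the tool's x, y, z in units of 0.2 m (1.0 is 0.2 m), then the turn about the tool's z in units of 45 degrees (1.0 is 45 degrees). A call has 1 to 20 rows; each row shifts and turns the commanded pose from where the row before left it, along the tool's axes as they then stand; what a row does not reach is not made up. A row lasts 1/12 s, in which the tool goes at most 41.7 mm and 7.16 degrees, less where a joint would pass 70% of its speed; a pose out of reach is approached as far as the arm can. A call with a number of a shift or a turn outside -1 to 1 is refused whole. A call with a gripper value outside its range is refused whole. "claw" is the opening, from 0 (shut) to 1 (fully open), set as the call begins (left out, the last holds). The fingers move at their own pace and stop on an object; "grip_force" is the grip in N (left out, the last holds). Time passes only in rows, so rows that do not move let the fingers close. It gives the time, the measured TCP pose, the force, the opening and the grip force at its end, in the units of the state.
- readout.sense(): the state, without advancing time (a new reading comes with each control period).
- vision.capture(name): name is "side" or "top" or "wrist"; returns the picture (420x560x3 uint8, red, green, blue); there is no depth.
- vision.camera_info(name): a dict with "intrinsics" (3x3 intrinsics, pixels), "extrinsics" (4x4, takes a point from camera to world coordinates); the wrist camera has in their place "tool_from_camera" (4x4, takes a point from camera to tool coordinates, whose origin is the TCP and whose axes are the flange's). Camera axes: x right, y down, z forward; pixel columns grow to the right and rows downward; lengths in m; the calibration is good to about 2 mm. The wrist camera is an equidistant fisheye: a pixel r from the principal point sees the ray r / f radians off the axis. A picture is of the moment at which its call begins: read the wrist's pose just before it. camera_info takes no time and is no camera call.
- ticket.sign_off(): hands the job in; it is judged then, once.
The state is a dict: "t": time; "joint_pos": joint angles; "dq": joint speeds; "tau": joint torques, N m; "position": TCP position; "tcp_rot": TCP orientation; "force": force on the tool from outside, world axes, zero at the start; "moment": the same for the moment, N m; "grip_width": finger opening in m; "finger_force": force on a finger pad.
Only numpy, scipy, OpenCV 4.12 (cv2) and the standard library are available. Lean on these libraries where they do the work, as an engineer would, in place of code of your own. Each camera call takes 0.05 s, during which the arm holds its last target. There are 200 camera calls.

## Working session

There is one attempt and no reset: what is moved stays moved. The work goes in short steps, Python scripts to look and compute and a tool call to move; the robot and the scene stay as the last step left them, time stands still between calls to the robot, and variables do not carry over. Pictures are saved under pics/ and viewed, at most 10 in all, crops included, and the job is handed in when it is done.

Besides the shell and the picture viewer there is one more tool, called after "Request:" as a command line: name --argument value ..., lists and objects as JSON in quotes. apply_moves: Moves the arm, as the interface text tells. Its arguments: {"type":"object","properties":{"deltas":{"type":"array","items":{"type":"array","items":{"type":"array","items":{"type":"number"}}}},"claw":{"type":"number"},"grip_force":{"type":"number"}},"required":["deltas"]}

```bash
mkdir -p pics
python3 - <<'E'
from station import readout, vision
import cv2,numpy as np
s=readout.sense();print(s['t'],s['position'],s['tcp_rot'],s['force'],s['grip_width'])
for n in('top','side','wrist'):
    im=vision.capture(n);cv2.imwrite(f'pics/{n}0.png',im[:,:,::-1])
    i=vision.camera_info(n);print(n,{k:np.round(v,4).tolist() if not isinstance(v,(str,dict)) else v for k,v in i.items()})
a=cv2.imread('pics/top0.png');cv2.imwrite('pics/top0b.png',cv2.resize(a,(800,600),interpolation=cv2.INTER_CUBIC))
E
```

```text
0.0 [ 0.24772566 -0.573432    0.22982786] [-5.89706431e-04  9.79284901e-01  2.02486309e-01 -1.70520338e-04] [-0.09466581  0.3835037   0.36530707] 0.09393613652933035
top {'intrinsics': [[441.956, 0.0, 281.1702], [0.0, 441.956, 206.4637], [0.0, 0.0, 1.0]], 'extrinsics': [[-0.0171, -0.9961, 0.0869, 0.45], [-0.9999, 0.0169, -0.0034, 0.0944], [0.0019, -0.087, -0.9962, 1.1701], [0.0, 0.0, 0.0, 1.0]]}
side {'intrinsics': [[401.779, 0.0, 278.5455], [0.0, 401.779, 212.4231], [0.0, 0.0, 1.0]], 'extrinsics': [[-0.8942, -0.333, 0.2992, 0.2687], [-0.4476, 0.6538, -0.6101, 0.6911], [0.0076, -0.6795, -0.7337, 0.7817], [0.0, 0.0, 0.0, 1.0]]}
wrist {'intrinsics': [[325.1923, 0.0, 277.5801], [0.0, 325.1923, 212.4808], [0.0, 0.0, 1.0]], 'tool_from_camera': [[0.001, -0.9602, -0.2794, 0.0814], [1.0, 0.0009, 0.0005, 0.0006], [-0.0002, -0.2794, 0.9602, -0.1537], [0.0, 0.0, 0.0, 1.0]]}
```

View pics/top0b.png

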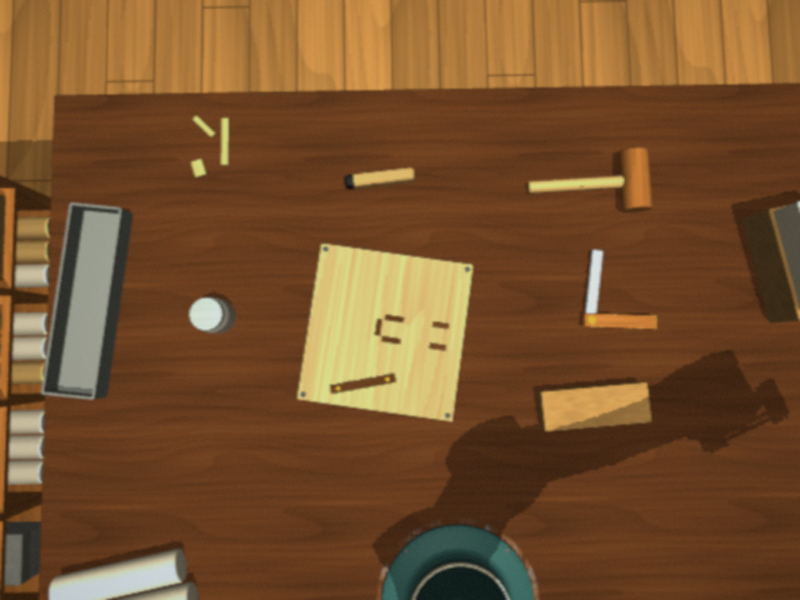

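View pics/wrist0.png

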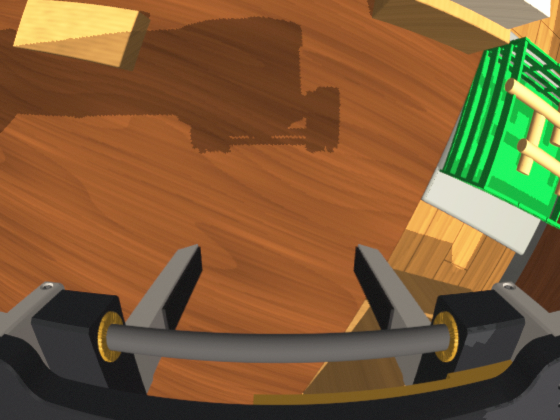

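The top view shows, at 800x600 scale, the gauge stock from (586,320) to (657,322) with its arm reaching (597,250). The jig's corners are at (323,245), (472,266), (453,420) and (298,398), and the pattern's screws are at (338,388) and (391,378). The wrist view doesn't show the gauge yet.

```bash
cat > h.py <<'E'
import numpy as np,cv2
from scipy.spatial.transform import Rotation as R
from station import readout, vision
def topw(px,z,n='top'):
    i=vision.camera_info(n);K=np.array(i['intrinsics']);T=np.array(i['extrinsics'])
    out=[]
    for u,v in px:
        d=T[:3,:3]@np.linalg.inv(K)@[u,v,1];o=T[:3,3];out.append(o+d*(z-o[2])/d[2])
    return np.array(out)
def tool(s):
    w=s['tcp_rot'];return R.from_quat(w,scalar_first=True).as_matrix(),np.array(s['position'])
def wristw(px,z,s):
    i=vision.camera_info('wrist');K=np.array(i['intrinsics']);T=np.array(i['tool_from_camera']);Rt,p=tool(s)
    out=[]
    for u,v in px:
        x,y=(u-K[0,2])/K[0,0],(v-K[1,2])/K[1,1];r=np.hypot(x,y)
        d=Rt@T[:3,:3]@np.array([np.sin(r)*x/r,np.sin(r)*y/r,np.cos(r)]);o=Rt@T[:3,3]+p
        out.append(o+d*(z-o[2])/d[2])
    return np.array(out)
E
python3 - <<'E'
from h import *
s=.7
f=lambda l,z:print(np.round(topw(np.array(l)*s,z),4).tolist())
f([(323,245),(472,266),(453,420),(298,398)],.012)
f([(586,320),(657,322)],.024);f([(597,250)],.016);f([(338,388),(391,378)],.02)
f([(378,327)],.02)
a=cv2.imread('pics/top0.png')[165:300,200:470];cv2.imwrite('pics/c.png',cv2.resize(a,None,fx=2.96,fy=2.96,interpolation=cv2.INTER_CUBIC))
E
```

```text
[[0.6465, 0.2347, 0.012], [0.6026, -0.0405, 0.012], [0.3223, 0.0014, 0.012], [0.3666, 0.2818, 0.012]]
[[0.4987, -0.2436, 0.024], [0.4929, -0.3725, 0.024]]
[[0.628, -0.2718, 0.016]]
[[0.3838, 0.2083, 0.02], [0.4001, 0.1124, 0.02]]
[[0.4926, 0.1346, 0.02]]
```

View pics/c.png

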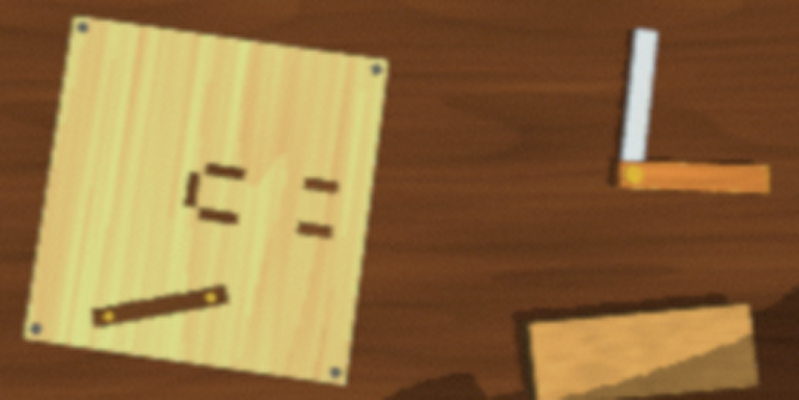

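The crop shows the gauge stock from (620,174) to (770,179) with its pivot at (633,174) and arm tip at (645,30). The pattern's screws are at (108,317) and (210,297), and the stop is at (191,190). The cheeks are at (225,172), (218,216), (321,185) and (315,230). The carton's top edge runs from (530,323) to (750,305).

```bash
cat >> h.py <<'E'
def rel(p,yaw,s):
    Rt,q=tool(s);d=Rt.T@(np.array(p)-q);cy=np.degrees(np.arctan2(Rt[1,0],Rt[0,0]))
    return 'shift units',np.round(d/.2,3),'mm',np.round(d*1e3,1),'turn deg',round(-(yaw-cy),2),'units',round(-(yaw-cy)/45,3)
E
python3 - <<'E'
from h import *
f=lambda l,z:topw(np.array(l)/2.96+[200,165]-.33,z)
g=f([(620,174),(770,179),(633,174)],.024);a=f([(645,30)],.0175);sc=f([(108,317),(210,297)],.02)
c=f([(530,323),(750,305)],.04);ch=f([(225,172),(218,216),(321,185),(315,230),(191,190)],.022);co=f([(73,17),(388,61),(346,384),(24,339)],.012)
for n in('g','a','sc','c','ch','co'):print(n,np.round(eval(n),4).tolist())
ang=lambda d:np.degrees(np.arctan2(d[1],d[0]))
print('gyaw',ang(g[0]-g[1]),'arm',ang(a[0]-g[2]))
print('jig yaw',ang(ch[0]-ch[2]),ang(ch[1]-ch[3]),ang(co[0]-co[1]),ang(co[3]-co[2]),'pat',ang(sc[0]-sc[1]))
s=readout.sense()
m=(g[0]+g[1])/2;print(m, rel([m[0],m[1],.17],ang(g[0]-g[1]),s))
E
```

```text
g [[0.5002, -0.2409, 0.024], [0.4935, -0.3723, 0.024], [0.5, -0.2523, 0.024]]
a [[0.6283, -0.2705, 0.0175]]
sc [[0.3834, 0.2094, 0.02], [0.3992, 0.1203, 0.02]]
c [[0.3732, -0.1537, 0.04], [0.3853, -0.3429, 0.04]]
ch [[0.5079, 0.1055, 0.022], [0.4695, 0.1122, 0.022], [0.4951, 0.0214, 0.022], [0.4558, 0.0276, 0.022], [0.4926, 0.1356, 0.022]]
co [[0.6495, 0.2393, 0.012], [0.6051, -0.0415, 0.012], [0.3213, 0.0029, 0.012], [0.3651, 0.2839, 0.012]]
gyaw 87.11354248730613 arm -8.071725486808818
jig yaw 81.30878941314764 80.82821308246707 81.00955951956342 81.14961794754754 pat 100.02942402395838
[ 0.49685681 -0.30656412  0.024     ] ('shift units', array([ 1.673, -0.731,  0.3  ]), 'mm', array([ 334.5, -146.2,   60.1]), 'turn deg', np.float64(-63.75), 'units', np.float64(-1.417))
```

Request:
apply_moves --deltas '[[[0.167,-0.073,0.03,0],[0.167,-0.073,0.03,0],[0.167,-0.073,0.03,0],[0.167,-0.073,0.03,0],[0.167,-0.073,0.03,0],[0.167,-0.073,0.03,0],[0.167,-0.073,0.03,0],[0.167,-0.073,0.03,0],[0.167,-0.073,0.03,0],[0.167,-0.073,0.03,0],[0,0,0,-0.142],[0,0,0,-0.142],[0,0,0,-0.142],[0,0,0,-0.142],[0,0,0,-0.142],[0,0,0,-0.142],[0,0,0,-0.142],[0,0,0,-0.142],[0,0,0,-0.142],[0,0,0,-0.142]]]' --claw 0.6

```text
t: 1.82
position: [0.4964, -0.3072, 0.1702]
tcp_rot: [-0.0, 0.722, 0.692, -0.0]
force: [-0.5, -0.2, 0.0]
grip_width: 0.0565
finger_force: 0.0
```

Run:
```python
from h import *
s=readout.sense();print(s['t'],s['position'],s['joint_pos'],s['grip_width'])
im=vision.capture('wrist');cv2.imwrite('pics/w1.png',cv2.resize(im[:,:,::-1],(800,600),interpolation=cv2.INTER_CUBIC))
print(rel([.4969,-.3066,.17],87.1,s))
```

```text
1.8167 [ 0.49641063 -0.30720987  0.17022708] [ 0.79222958  0.43339871 -0.37159592  1.76634573  0.1849789   0.97670711
  0.30553519] 0.05648715487764049
('shift units', array([0.003, 0.002, 0.001]), 'mm', array([0.6, 0.5, 0.2]), 'turn deg', np.float64(0.48), 'units', np.float64(0.011))
```

View pics/w1.png

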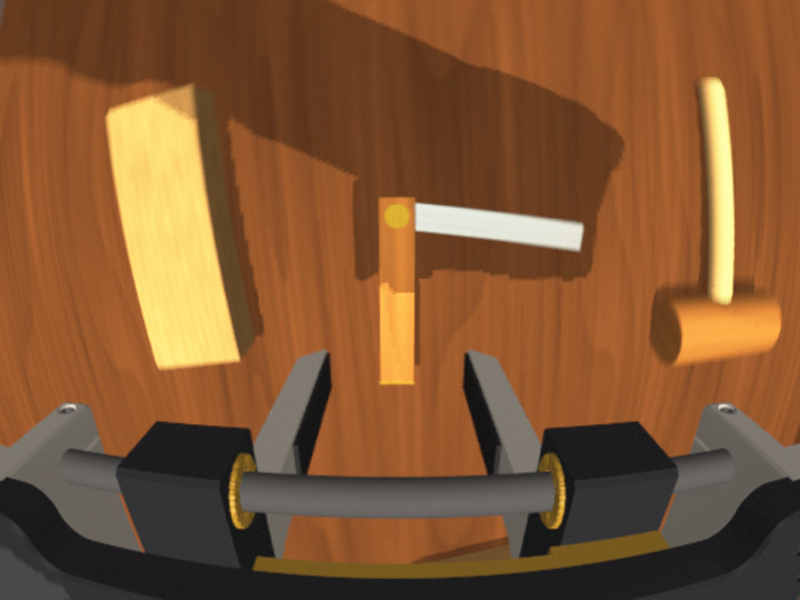

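The wrist view (800x600) shows the stock's top face from (379..414,198) to (380..414,384), centred between the fingers. The pivot is at (397,216), and the arm end's corners are (584,222) and (580,250).

Run:
```python
from h import *
s=readout.sense();k=.7
g=wristw(np.array([(396.5,198),(397,384),(397,216)])*k,.024,s);a=wristw(np.array([(582,236)])*k,.0175,s)
print(g,a);d=g[0]-g[1];y=np.degrees(np.arctan2(d[1],d[0]));b=a[0]-g[2];print(np.linalg.norm(d),y,np.degrees(np.arctan2(b[1],b[0])),np.linalg.norm(b[:2]))
m=(g[0]+g[1])/2
print(m,rel([m[0],m[1],.018],y,s))
```

```text
[[ 0.49855195 -0.24319182  0.024     ]
 [ 0.49465974 -0.37352416  0.024     ]
 [ 0.49849331 -0.25488233  0.024     ]] [[ 0.6274934  -0.27050282  0.0175    ]]
0.13039044565858382 88.28944153003992 -6.904271622928979 0.12994237592917385
[ 0.49660585 -0.30835799  0.024     ] ('shift units', array([-0.006,  0.002,  0.761]), 'mm', array([ -1.1,   0.3, 152.2]), 'turn deg', np.float64(-0.21), 'units', np.float64(-0.005))
```

Request:
apply_moves --deltas '[[[-0.006,0.002,0,-0.005],[0,0,0.1,0],[0,0,0.1,0],[0,0,0.1,0],[0,0,0.1,0],[0,0,0.1,0],[0,0,0.1,0],[0,0,0.05,0],[0,0,0.036,0],[0,0,0.02,0],[0,0,0,0]]]'

```text
t: 2.78
position: [0.4969, -0.3084, 0.0291]
tcp_rot: [-0.0, 0.723, 0.691, -0.0]
force: [0.4, -0.2, -0.1]
grip_width: 0.0565
finger_force: 0.0
```

Request:
apply_moves --deltas '[[[0,0,0,0],[0,0,0,0],[0,0,0,0],[0,0,0,0],[0,0,0,0],[0,0,0,0],[0,0,0,0],[0,0,0,0]]]' --claw 0 --grip_force 40

```text
t: 3.45
position: [0.4969, -0.3086, 0.0295]
tcp_rot: [0.0, 0.723, 0.691, -0.0]
force: [-1.9, 0.5, 5.5]
grip_width: 0.0241
finger_force: 40.0
```

Request:
apply_moves --deltas '[[[0,0,-0.05,0],[0,0,-0.1,0],[0,0,-0.15,0],[0,0,-0.15,0],[0.1,-0.008,0,0],[0.15,-0.011,0,0],[0.15,-0.011,0,0],[0.15,-0.011,0,0],[0.15,-0.011,0,0],[0.15,-0.011,0,0],[0.15,-0.011,0,0],[0.15,-0.011,0,0],[0.15,-0.011,0,0],[0.15,-0.011,0,0],[0.15,-0.011,0,0],[0.15,-0.011,0,0],[0.07,-0.004,0,0.05],[0,0,0,0.07],[0,0,0,0.044],[0,0,0,0]]]'

```text
t: 5.12
position: [0.4861, 0.0567, 0.1196]
tcp_rot: [0.0, 0.766, 0.643, -0.0]
force: [0.0, -0.5, -2.9]
grip_width: 0.0239
finger_force: 40.0
```

Run:
```python
from h import *
s=readout.sense();print(s['t'],s['position'],s['joint_pos'],s['grip_width'],s['force'])
im=vision.capture('wrist');cv2.imwrite('pics/w2.png',cv2.resize(im[:,:,::-1],(800,600),interpolation=cv2.INTER_CUBIC))
print(rel([.480,.0557,.13],81.1,s))
```

```text
5.1167 [0.48610112 0.05670523 0.11962965] [ 0.21164181  0.3598787  -0.45929711  2.03041553  0.21999897  0.79815663
 -0.55024278] 0.023876839297401826 [ 0.03729388 -0.53929142 -2.93375314]
('shift units', array([-0.01 , -0.029, -0.052]), 'mm', array([ -2. ,  -5.8, -10.4]), 'turn deg', np.float64(-1.04), 'units', np.float64(-0.023))
```

View pics/w2.png

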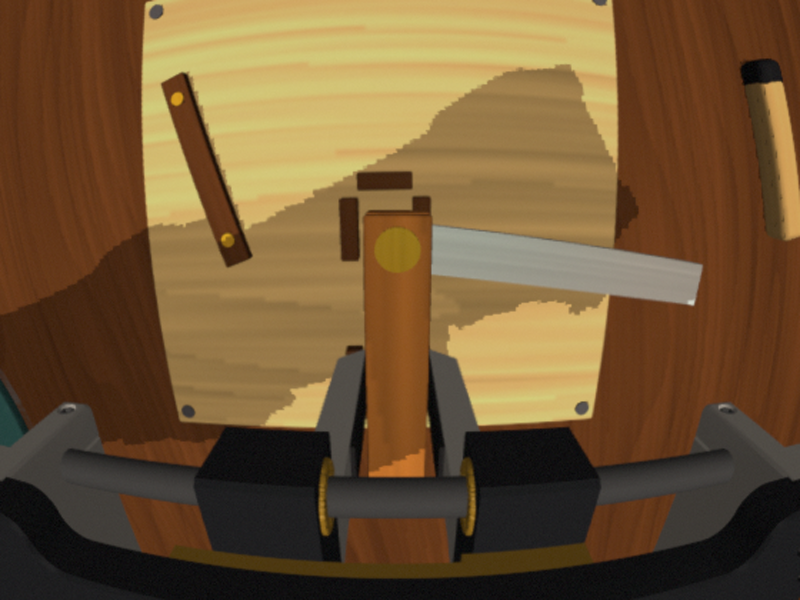

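The wrist view shows the stop's top from (358,172) to (412,189). The cheeks' inner edges are at columns 358 and 413, and the pattern's screws are at (177,98) and (228,240). The board screws are at (188,411) and (582,408), and the gauge nose is above at (365..431,213) with its pivot at (397,250).

Run:
```python
from h import *
s=readout.sense();k=.7;ang=lambda d:np.degrees(np.arctan2(d[1],d[0]))
w=lambda l,z:wristw(np.array(l)*k,z,s)[:,:2]
st=w([(358,189),(412,189),(358,172),(412,172)],.022);c=w([(358,198),(413,197),(358,261)],.022)
b=w([(188,411),(582,408),(156,12)],.0125);sc=w([(177,98),(228,240)],.0205);pe=w([(162,83),(226,267),(188,72),(251,257)],.02)
print('st',st,'c',c)
print('stop yaw',ang(st[0]-st[1])-90,'cheek',ang(c[0]-c[2]),'brd',ang(b[0]-b[1])-90,ang(b[2]-b[0]))
print('pat',ang(sc[0]-sc[1]),ang(pe[0]-pe[1]),ang(pe[2]-pe[3]),'dist',np.linalg.norm(sc[0]-sc[1]))
y=np.radians(81.1);X=np.array([np.cos(y),np.sin(y)]);Y=np.array([-X[1],X[0]])
f=(st[0]+st[1])/2;m=(c[0]+c[1])/2
print('origin from stop',f-.012*X,'from cheek',m-.008*X, 'lat',(f-m)@Y)
# gauge in tool frame
zt=s['position'][2]-.0295+.024
g=w([(398,213),(397,250)],zt);Rt,p=tool(s);print('nose,pivot in tool',[(Rt.T@(np.r_[q,zt]-p)*1e3).round(1) for q in g])
aa=w([(698,285)],zt-.0065)[0];print('arm rel tool deg',ang(aa-g[1])-ang(Rt[:2,0]),'tool yaw',ang(Rt[:2,0]))
```

```text
st [[0.47828508 0.13069466]
 [0.50682376 0.12565548]
 [0.47993097 0.139766  ]
 [0.50835494 0.13472923]] c [[0.47740479 0.12588518]
 [0.50663475 0.12128956]
 [0.47100419 0.09174154]]
stop yaw 79.9862802536365 cheek 79.38250247980771 brd 81.00787654311301 81.02119024093787
pat 99.45947719175311 98.80775453169 98.41247715034547 dist 0.09029378827590158
origin from stop [0.4906979  0.11631955] from cheek [0.49078209 0.11568369] lat 0.00018155317701360808
nose,pivot in tool [array([66.8,  0.8,  5.5]), array([53.9,  0.4,  5.5])]
arm rel tool deg -95.67378488845277 tool yaw 80.16447795874821
```

```bash
python3 -c "
from h import *
s=readout.sense();print(rel([.4808,.0575,.0415],80.95,s))"
```

```text
('shift units', array([ 0.001, -0.027,  0.39 ]), 'mm', array([ 0.1, -5.5, 78.1]), 'turn deg', np.float64(-0.79), 'units', np.float64(-0.017))
```

Request:
apply_moves --deltas '[[[0,-0.015,0,-0.017],[0,-0.015,0,0],[0,0,0.05,0],[0,0,0.07,0],[0,0,0.07,0],[0,0,0.05,0],[0,0,0.04,0],[0,0,0.03,0],[0,0,0.02,0],[0,0,0.02,0],[0,0,0.02,0],[0,0,0,0],[0,0,0,0]]]'

```text
t: 6.25
position: [0.4804, 0.0574, 0.0453]
tcp_rot: [-0.0, 0.761, 0.649, 0.0]
force: [0.6, -0.1, -3.5]
grip_width: 0.024
finger_force: 40.0
```

Request:
apply_moves --deltas '[[[0,0,0.006,0],[0,0,0.006,0],[0,0,0.005,0],[0,0,0,0],[0,0,0,0]]]'

```text
t: 6.67
position: [0.4803, 0.0574, 0.0419]
tcp_rot: [-0.0, 0.761, 0.649, -0.0]
force: [-0.2, 0.4, -3.6]
grip_width: 0.0239
finger_force: 40.0
```

Request:
apply_moves --deltas '[[[0,0,0.003,0],[0,0,0,0],[0.007,0,0,0],[0.007,0,0,0],[0.006,0,0,0],[0,0,0,0],[0,0,0,0]]]'

```text
t: 7.25
position: [0.4813, 0.0611, 0.0415]
tcp_rot: [0.0, 0.761, 0.649, 0.0]
force: [-0.2, -4.8, 5.5]
grip_width: 0.0234
finger_force: 40.0
```

Request:
apply_moves --deltas '[[[0.005,0,0,0],[0,0,0,0],[0.005,0,0,0],[0,0,0,0],[0,0,0,0]]]'

```text
t: 7.67
position: [0.4816, 0.0629, 0.0415]
tcp_rot: [0.0, 0.761, 0.648, 0.0]
force: [-1.9, -6.5, 6.5]
grip_width: 0.0235
finger_force: 40.0
```

Run:
```python
from h import *
s=readout.sense();print(s['t'],s['position'],s['force'],s['moment'])
im=vision.capture('wrist');cv2.imwrite('pics/w3.png',cv2.resize(im[60:270,90:510,::-1],(800,400),interpolation=cv2.INTER_CUBIC))
```

```text
7.6667 [0.48159021 0.06289439 0.04147748] [-1.89215518 -6.49947441  6.50281889] [-1.21344155  0.16212805  0.00907947]
```

View pics/w3.png

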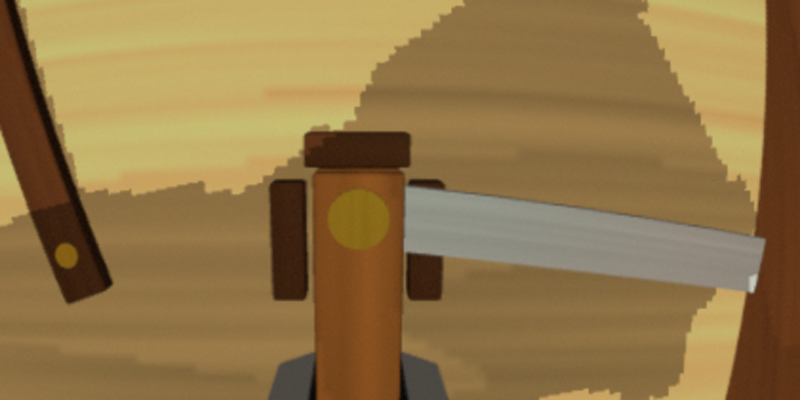

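The crop shows the stock in the channel, laterally centred, with its nose edge at row 171 against the stop's edge at row 167. That leaves a gap of about 1 mm, so I'll push a little further.

Request:
apply_moves --deltas '[[[0.005,0,0,0],[0,0,0,0],[0.005,0,0,0],[0,0,0,0],[0,0,0,0]]]'

```text
t: 8.13
position: [0.4816, 0.0632, 0.0415]
tcp_rot: [0.001, 0.762, 0.648, -0.001]
force: [-2.8, -15.2, 11.3]
grip_width: 0.0236
finger_force: 40.0
```

The force jumped to 15 N, so the nose is on the stop. Next I release and back off upward.

Request:
apply_moves --deltas '[[[0,0,0,0],[0,0,0,0],[0,0,0,0],[0,0,0,0],[0,0,0,0],[0,0,-0.05,0],[0,0,-0.1,0],[0,0,-0.15,0],[0,0.1,0,0],[0.1,0.16,0,0],[0.1,0.16,0,0],[0.024,0.05,0,0],[0,0,0,0]]]' --claw 0.45

```text
t: 9.22
position: [0.5836, 0.0961, 0.1018]
tcp_rot: [-0.0, 0.761, 0.649, 0.001]
force: [0.5, -0.6, -0.5]
grip_width: 0.0422
finger_force: 0.0
```

Request:
apply_moves --deltas '[[[0,0,0,0.14],[0,0,0,0.14],[0,0,0,0.14],[0,0,0,0.14],[0,0,0,0.14],[0,0,0,0.14],[0,0,0,0.14],[0,0,0,0.14],[0,0,0,0.14],[0,0,0,0.14],[0,0,0,0.14],[0,0,0,0.14],[0,0,0,0.14],[0,0,0,0.14],[0,0,0,0.14],[0,0,0,0.022],[0,0,0,0]]]'

```text
t: 10.63
position: [0.5811, 0.0947, 0.1017]
tcp_rot: [-0.0, 0.992, -0.126, -0.0]
force: [-0.7, -0.4, 0.7]
grip_width: 0.0421
finger_force: 0.0
```

Run:
```python
from h import *
s=readout.sense();print(s['t'],s['position'],s['joint_pos'],s['force'])
im=vision.capture('top');cv2.imwrite('pics/t4.png',cv2.resize(im[160:305,190:350,::-1],(640,580),interpolation=cv2.INTER_CUBIC))
im=vision.capture('wrist');cv2.imwrite('pics/w4.png',cv2.resize(im[:,:,::-1],(800,600),interpolation=cv2.INTER_CUBIC))
print(rel([.582,.0926,.042],-14.6,s))
```

```text
10.6333 [0.58109521 0.09467421 0.10171257] [-0.18011475  0.50438085 -0.04313513  1.80962864  0.02786768  0.82818298
 -2.06059982] [-0.69702324 -0.43974177  0.65060161]
('shift units', array([0.007, 0.009, 0.299]), 'mm', array([ 1.4,  1.8, 59.7]), 'turn deg', np.float64(0.1), 'units', np.float64(0.002))
```

View pics/w4.png

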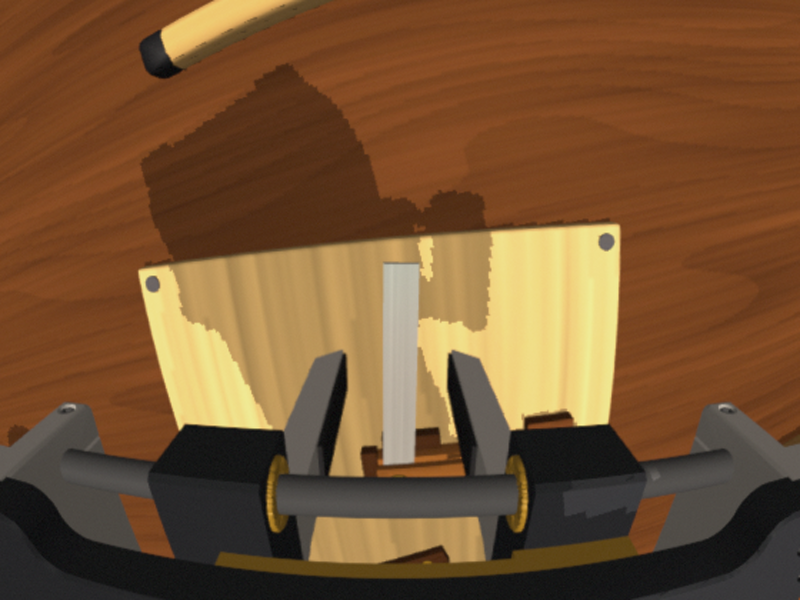

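The wrist view shows the arm centred between the open fingers, with its tip at (401,263) and its base near (399,463).

Run:
```python
from h import *
s=readout.sense();w=wristw(np.array([(401,264),(399,430)])*.7,.0295,s);Rt,p=tool(s)
print(w,((w-p)@Rt*1e3).round(1));d=w[0]-w[1];print(np.degrees(np.arctan2(d[1],d[0])))
```

```text
[[0.61599921 0.08271518 0.0295    ]
 [0.52441469 0.10699957 0.0295    ]] [[ 36.6   2.9  72. ]
 [-58.2   2.2  72. ]]
-14.850695965532234
```

Request:
apply_moves --deltas '[[[0.008,0.012,0,0.005],[0,0,0.06,0],[0,0,0.08,0],[0,0,0.08,0],[0,0,0.05,0],[0,0,0.028,0],[0,0,0,0]]]'

```text
t: 11.32
position: [0.5818, 0.0916, 0.0403]
tcp_rot: [0.0, 0.992, -0.129, -0.001]
force: [0.0, 0.4, -1.0]
grip_width: 0.0422
finger_force: 0.0
```

Request:
apply_moves --deltas '[[[0,0,0,0],[0,0,0,0],[0,0,0,0],[0,0,0,0],[0,0,0,0],[0,0,0,0]]]' --claw 0 --grip_force 12

```text
t: 11.82
position: [0.5828, 0.0919, 0.042]
tcp_rot: [-0.0, 0.992, -0.129, 0.0]
force: [1.5, -0.0, 0.2]
grip_width: 0.0178
finger_force: 12.0
```

Run:
```python
from h import *
s=readout.sense();print(s['t'],s['position'],s['joint_pos'],s['force'],s['grip_width'])
Rt,p=tool(s);print('yaw',np.degrees(np.arctan2(Rt[1,0],Rt[0,0])),'pivot if 95',p[:2]-.095*Rt[:2,0])
# arc rows: ccw step a about pivot at tool x=-95: shift in tool frame before turn
a=np.radians(6);print('6deg step: x',.095*(np.cos(a)-1)/.2,'y(+ is cw)',-.095*np.sin(a)/.2,'turn',-6/45)
```

```text
11.8167 [0.58284483 0.09193362 0.04203237] [-0.17850253  0.59367596 -0.03899317  1.83106182  0.03312463  0.71657994
 -2.06561976] [ 1.54014275 -0.03740237  0.2177016 ] 0.017770439690954657
yaw -14.841481521197778 pivot if 95 [0.49101423 0.11626745]
6deg step: x -0.0026020997000701872 y(+ is cw) -0.04965102005213539 turn -0.13333333333333333
```

Request:
apply_moves --deltas '[[[-0.0003,-0.0166,0,-0.0444],[-0.0012,-0.0331,0,-0.0889],[-0.0012,-0.0331,0,-0.0889],[-0.0012,-0.0331,0,-0.0889],[-0.0012,-0.0331,0,-0.0889],[-0.0012,-0.0331,0,-0.0889],[-0.0012,-0.0331,0,-0.0889],[-0.0012,-0.0331,0,-0.0889],[-0.0012,-0.0331,0,-0.0889],[-0.0012,-0.0331,0,-0.0889],[-0.0012,-0.0331,0,-0.0889],[-0.0012,-0.0331,0,-0.0889],[-0.0012,-0.0331,0,-0.0889],[-0.0012,-0.0331,0,-0.0889],[0,0,0,0]]]'

```text
t: 13.07
position: [0.5638, 0.1776, 0.0419]
tcp_rot: [-0.0, 0.941, 0.338, 0.0]
force: [1.2, 2.1, 0.6]
grip_width: 0.0178
finger_force: 12.0
```

```bash
cat > q.py <<'E'
from h import *
s=readout.sense();Rt,p=tool(s);print(s['t'],p,s['force'],s['moment'],s['grip_width'])
print('yaw',np.degrees(np.arctan2(Rt[1,0],Rt[0,0])),'pivot if 95',p[:2]-.095*Rt[:2,0],'force tool',Rt.T@s['force'])
E
python3 q.py
```

```text
13.0667 [0.56377005 0.1775727  0.04185139] [1.2017722  2.08950295 0.61218077] [ 0.43610894 -0.21167066 -0.06552389] 0.01782289164213448
yaw 39.549898390083655 pivot if 95 [0.49051838 0.11708147] force tool [ 2.25754828 -0.84632698 -0.6101235 ]
```

Request:
apply_moves --deltas '[[[0.0008,-0.0331,0,-0.0889],[0.0008,-0.0331,0,-0.0889],[-0.0012,-0.0331,0,-0.0889],[-0.0012,-0.0331,0,-0.0889],[-0.0012,-0.0331,0,-0.0889],[-0.0012,-0.0331,0,-0.0889],[-0.0012,-0.0331,0,-0.0889],[-0.0012,-0.0331,0,-0.0889],[-0.0012,-0.0331,0,-0.0889],[-0.0012,-0.0331,0,-0.0889],[-0.0012,-0.0331,0,-0.0889],[-0.0012,-0.0331,0,-0.0889],[-0.0012,-0.0331,0,-0.0889],[-0.0012,-0.0331,0,-0.0889],[0,0,0,0]]]'

```text
t: 14.32
position: [0.4818, 0.2117, 0.0418]
tcp_rot: [-0.0, 0.673, 0.74, 0.0]
force: [-2.0, 4.0, 2.7]
grip_width: 0.0177
finger_force: 12.0
```

```bash
python3 q.py;  python3 - <<'E'
from h import *
im=vision.capture('wrist');cv2.imwrite('pics/w5.png',cv2.resize(im[:,:,::-1],(800,600),interpolation=cv2.INTER_CUBIC))
E
```

```text
14.3167 [0.4818273  0.21165863 0.04184246] [-1.96941548  4.00159455  2.68811797] [ 0.74431481  0.23430691 -0.09600458] 0.017654087055494032
yaw 95.40485307448057 pivot if 95 [0.4907756  0.11708103] force tool [ 4.17152905 -1.58427907 -2.6843509 ]
```

View pics/w5.png

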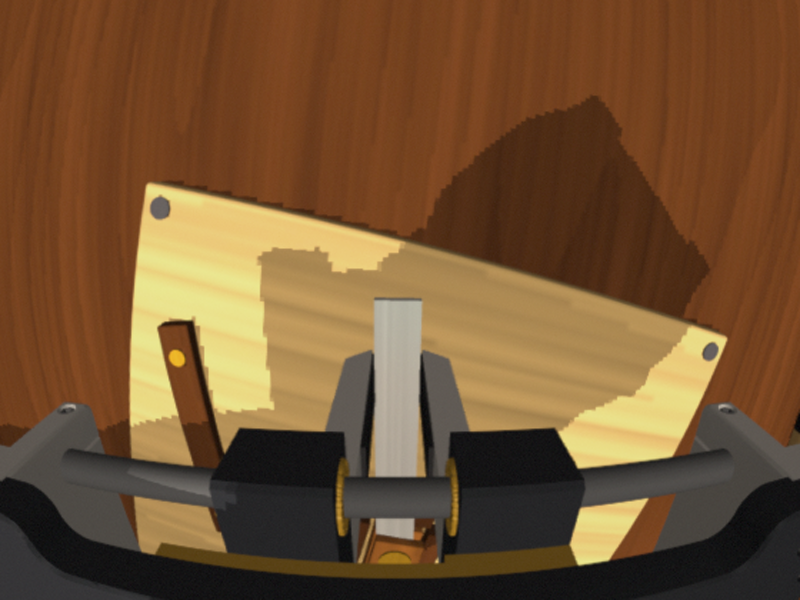

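The wrist view shows the arm gripped, its tip at (398,298), with the pattern to the left (screw at 177,358) still about 4° off parallel. I'll finish the swing with a slight outward bias towards the stop.

Request:
apply_moves --deltas '[[[0.004,-0.0162,0,-0.0433],[0.004,-0.0162,0,-0.0433],[0,0,0,0],[0.003,0,0,0],[0.003,0,0,0],[0,0,0,0],[0,0,0,0]]]'

```text
t: 14.95
position: [0.476, 0.212, 0.0414]
tcp_rot: [0.0, 0.65, 0.76, -0.001]
force: [1.0, -7.6, 1.3]
grip_width: 0.0178
finger_force: 12.0
```

```bash
python3 q.py
```

```text
14.95 [0.47601061 0.21204711 0.04140938] [ 1.00282092 -7.59401443  1.28675956] [-1.79041257 -0.23019676 -0.11999806] 0.017822668965740356
yaw 98.97525801718817 pivot if 95 [0.49083135 0.1182104 ] force tool [-7.65926427 -0.19513755 -1.27594952]
```

Request:
apply_moves --deltas '[[[0,0,0,0],[0,0,0,0],[0,0,0,0],[0,0,0,0],[0,0,-0.06,0],[0,0,-0.15,0],[0,0,-0.15,0],[0,0,-0.15,0],[-0.1,-0.05,-0.1,0],[-0.15,-0.05,0,0],[-0.15,-0.05,0,0],[-0.1,0,0,0],[0,0,0,0],[0,0,0,0]]]' --claw 0.45

```text
t: 16.12
position: [0.4622, 0.109, 0.1645]
tcp_rot: [0.0, 0.65, 0.76, 0.0]
force: [-0.1, 0.4, -0.3]
grip_width: 0.0423
finger_force: 0.0
```

```bash
python3 q.py;  python3 - <<'E'
from h import *
im=vision.capture('wrist');cv2.imwrite('pics/w6f.png',im[:,:,::-1]);cv2.imwrite('pics/w6.png',cv2.resize(im[:,:,::-1],(800,600),interpolation=cv2.INTER_CUBIC))
E
```

```text
16.1167 [0.46221095 0.10903652 0.16446956] [-0.05383971  0.41629717 -0.32312213] [ 0.00459852 -0.10325572  0.00123558] 0.04226807049930966
yaw 98.96472830082504 pivot if 95 [0.47701445 0.015197  ] force tool [0.4196729  0.01143448 0.32303851]
```

View pics/w6.png

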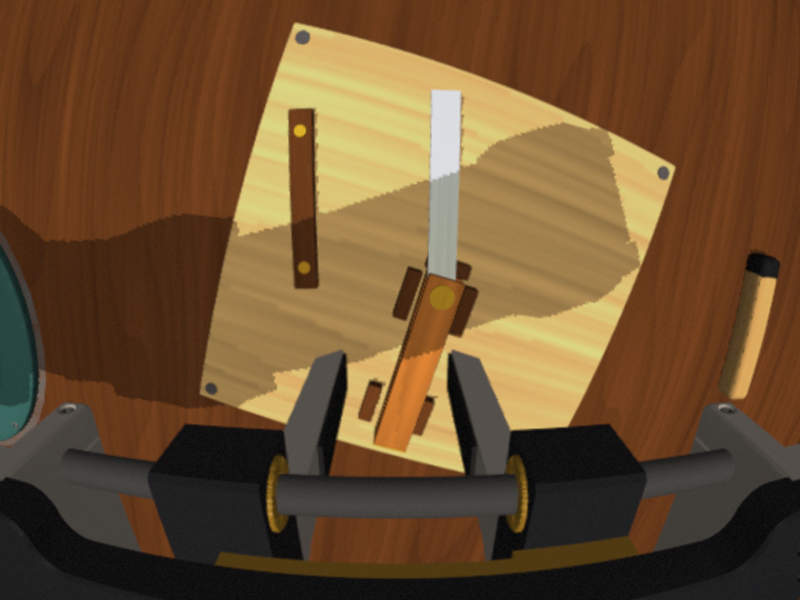

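The wrist view shows the arm from (446,91) to (442,275), the pattern's screws at (300,130) and (304,268), and the stock from (446,278) to (392,447) in the channel. It looks nearly parallel, so I'll measure by fitting lines to the edges.

```bash
cat > m.py <<'E'
from h import *
import sys
def meas(im,s,rois):
    hsv=cv2.cvtColor(im,cv2.COLOR_BGR2HSV);H,S,V=[hsv[...,i].astype(int) for i in range(3)]
    M={'arm':S<70,'strip':(H<14)&(V<135)&(S>110),'stock':(H<16)&(S>150)&(V>95)}
    out={}
    for n,(r0,r1,c0,c1,z) in rois.items():
        L=[];Rr=[]
        for r in range(r0,r1):
            c=np.flatnonzero(M[n][r,c0:c1])
            if len(c)>5:L.append((c0+c[0]-.5,r));Rr.append((c0+c[-1]+.5,r))
        A=[]
        for e in(L,Rr):
            w=wristw(e,z,s)[:,:2]
            for _ in range(4):
                vx,vy,x,y=cv2.fitLine(w.astype(np.float32),cv2.DIST_HUBER,0,1e-4,1e-4).ravel()
                d=(w-[x,y])@[-vy,vx];k=np.abs(d)<max(.0008,2*np.std(d));w=w[k]
            if vy<0:vx,vy=-vx,-vy
            A.append((round(float(np.degrees(np.arctan2(vy,vx))),2),len(w),round(float(np.std(d)*1e3),2),round(float(x),4),round(float(y),4)))
        print(n,A)
E
python3 - <<'E'
from m import *
s=readout.sense();im=cv2.imread('pics/w6f.png')
meas(im,s,{'arm':(68,186,290,335,.0295),'strip':(80,198,196,224,.020),'stock':(215,290,255,325,.036)})
S=cv2.cvtColor(im,cv2.COLOR_BGR2HSV)
p=[]
for (c,r) in((210,91),(213,187.5)):
    c,r=int(c),int(r);w=S[r-7:r+8,c-7:c+8].astype(int);m=(w[...,0]>18)&(w[...,1]>120);yy,xx=np.nonzero(m);p.append((c-7+xx.mean(),r-7+yy.mean()));print(m.sum(),p[-1])
w=wristw(p,.0205,s);d=w[0]-w[1];print('screws',np.degrees(np.arctan2(d[1],d[0])))
k=.7
g=wristw(np.array([(429,275),(464,283),(375,442),(405,451)])*k,.036,s);a=(g[0]+g[1])/2;b=(g[2]+g[3])/2;d=a-b
print('stock',np.linalg.norm(d),np.degrees(np.arctan2(d[1],d[0])),a,b, 'piv',wristw(np.array([(442,297)])*k,.036,s))
print('board corner screws',(bs:=wristw(np.array([(302,37),(663,173),(211,389)])*k,.0125,s)),[np.degrees(np.arctan2(*(v[[1,0]]))) for v in (bs[0]-bs[1],bs[0]-bs[2])])
E
```

```text
arm [(98.73, 118, 0.27, 0.4696, 0.1898), (98.15, 118, 0.28, 0.49, 0.1782)]
strip [(99.4, 110, 0.31, 0.3833, 0.1704), (99.27, 111, 0.3, 0.3995, 0.1636)]
stock [(70.41, 75, 3.85, 0.4667, 0.0697), (82.13, 61, 0.31, 0.4961, 0.0804)]
67 (np.float64(209.6865671641791), np.float64(91.02985074626865))
57 (np.float64(212.56140350877192), np.float64(186.82456140350877))
screws 99.30569000372172
stock 0.12829590177312833 82.82231374388178 [0.49084916 0.12967084 0.036     ] [0.474819   0.00238034 0.036     ] piv [[0.49012255 0.11772455 0.036     ]]
board corner screws [[0.37313574 0.27281192 0.0125    ]
 [0.63924664 0.23047768 0.0125    ]
 [0.33212367 0.01110296 0.0125    ]] [np.float64(170.96085106480558), np.float64(81.09368665981316)]
```

The strip is at 99.3° and the arm at about 98.6°. The stock is on the stop, within 1.5° of the channel. I'll clear the view and check once from the top camera.

Request:
apply_moves --deltas '[[[-0.05,0,-0.05,0],[-0.15,0,-0.1,0],[-0.15,0,-0.1,0],[-0.15,0,-0.05,0],[-0.15,0,0,0],[-0.15,0,0,0],[-0.15,0,0,0],[-0.15,0,0,0],[-0.1,0,0,0],[0,0,0,0],[0,0,0,0]]]'

```text
t: 17.08
position: [0.5002, -0.1267, 0.2236]
tcp_rot: [-0.0, 0.649, 0.761, 0.0]
force: [0.3, 1.3, 0.7]
grip_width: 0.0422
finger_force: 0.0
```

```bash
python3 q.py;  python3 - <<'E'
from h import *
im=vision.capture('top');cv2.imwrite('pics/t7f.png',im[:,:,::-1]);cv2.imwrite('pics/t7.png',cv2.resize(im[170:290,205:345,::-1],(700,600),interpolation=cv2.INTER_CUBIC))
E
```

```text
17.0833 [ 0.50018569 -0.1266736   0.2236155 ] [0.32688162 1.32691666 0.73882389] [ 0.03615425 -0.05597546  0.00047394] 0.04215268441735445
yaw 99.0770528702262 pivot if 95 [ 0.51517313 -0.22048388] force tool [ 1.25938979  0.53207654 -0.73773441]
```

View pics/t7.png

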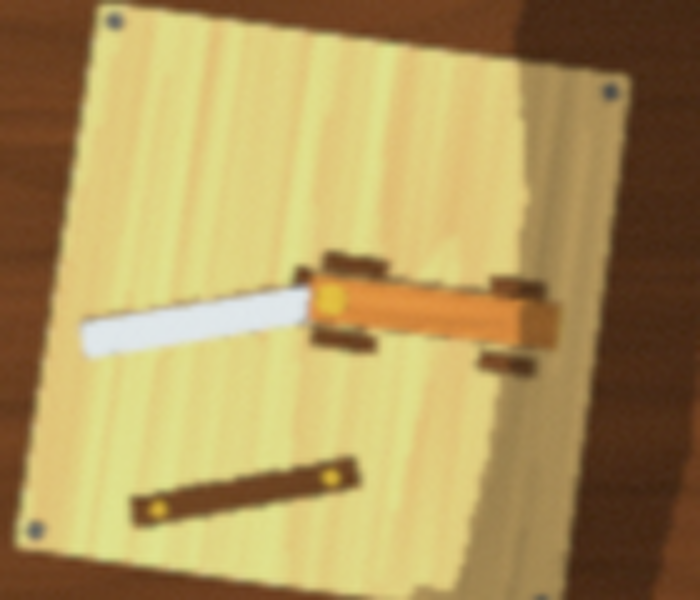

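The top crop shows the arm's edges at about 9.1° in the image and the strip's at about 10.4°, so the arm is roughly 1° short. The stock's nose is against the stop. I'll re-grip the arm and add that last degree.

```bash
python3 -c "
from h import *
s=readout.sense();print(rel([.4764,.2116,.1],98.5,s))"
```

```text
('shift units', array([1.684, 0.151, 0.62 ]), 'mm', array([336.8,  30.3, 124. ]), 'turn deg', np.float64(0.66), 'units', np.float64(0.015))
```

Request:
apply_moves --deltas '[[[0.1,0.01,0,0.015],[0.16,0.014,0,0],[0.16,0.014,0,0],[0.16,0.014,0,0],[0.16,0.014,0,0],[0.16,0.014,0,0],[0.16,0.014,0,0],[0.16,0.014,0,0],[0.16,0.014,0,0],[0.16,0.014,0,0],[0.144,0.015,0,0],[0,0,0.15,0],[0,0,0.15,0],[0,0,0.15,0],[0,0,0.15,0],[0,0,0.02,0],[0,0,0,0]]]'

```text
t: 18.55
position: [0.4788, 0.2114, 0.0991]
tcp_rot: [-0.001, 0.653, 0.758, -0.001]
force: [0.8, -0.0, 0.8]
grip_width: 0.0423
finger_force: 0.0
```

```bash
python3 -c "
from h import *
s=readout.sense();print(s['t'],s['position'],rel([.4764,.2116,.042],98.5,s))"
```

```text
18.55 [0.47881375 0.21144051 0.09906101] ('shift units', array([ 0.002, -0.011,  0.285]), 'mm', array([ 0.5, -2.2, 57.1]), 'turn deg', np.float64(0.03), 'units', np.float64(0.001))
```

Request:
apply_moves --deltas '[[[0.002,-0.011,0,0],[0,0,0.05,0],[0,0,0.08,0],[0,0,0.08,0],[0,0,0.05,0],[0,0,0.023,0],[0,0,0,0],[0,0,0,0]]]'

```text
t: 19.22
position: [0.4783, 0.2106, 0.0436]
tcp_rot: [0.0, 0.653, 0.757, 0.0]
force: [-0.5, -0.2, -0.2]
grip_width: 0.0422
finger_force: 0.0
```

Request:
apply_moves --deltas '[[[0,0,0,0],[0,0,0,0],[0,0,0,0],[0,0,0,0],[0,0,0,0],[0,0,0,0]]]' --claw 0

```text
t: 19.72
position: [0.4782, 0.2104, 0.0432]
tcp_rot: [0.0, 0.653, 0.757, 0.0]
force: [0.0, -1.0, 1.9]
grip_width: 0.0177
finger_force: 12.0
```

```bash
python3 q.py
```

```text
19.7167 [0.47816797 0.21036552 0.04323142] [ 0.00929748 -1.01593887  1.89284256] [-0.12905053 -0.00138212 -0.06275447] 0.017702002221715904
yaw 98.38857541642496 pivot if 95 [0.49202712 0.11638188] force tool [-1.00625078 -0.13857021 -1.89296827]
```

Request:
apply_moves --deltas '[[[0.004,-0.009,0,-0.015],[0.004,-0.01,0,-0.015],[0.002,0,0,0],[0,0,0,0],[0,0,0,0]]]'

```text
t: 20.13
position: [0.4742, 0.2102, 0.0429]
tcp_rot: [0.001, 0.645, 0.764, -0.001]
force: [2.3, -8.2, 0.7]
grip_width: 0.0181
finger_force: 12.0
```

```bash
python3 q.py
```

```text
20.1333 [0.47420679 0.21022855 0.04290267] [ 2.2504322  -8.2441996   0.72267416] [-2.01163335 -0.7183174   0.01184916] 0.018146780998490694
yaw 99.72048373968728 pivot if 95 [0.49024673 0.11659262] force tool [-8.50720039  0.82579752 -0.7064914 ]
```

Pressed on the stop with 8 N at yaw 99.7°. Next I release, retreat and measure.

Request:
apply_moves --deltas '[[[0,0,0,0],[0,0,0,0],[0,0,0,0],[0,0,0,0],[0,0,-0.06,0],[0,0,-0.15,0],[0,0,-0.15,0],[0,0,-0.15,0],[-0.1,-0.05,-0.1,0],[-0.15,-0.05,0,0],[-0.15,-0.05,0,0],[-0.1,0,0,0],[0,0,0,0],[0,0,0,0]]]' --claw 0.45

```text
t: 21.3
position: [0.4616, 0.1074, 0.1659]
tcp_rot: [0.0, 0.645, 0.764, 0.0]
force: [0.0, -0.1, -0.3]
grip_width: 0.0423
finger_force: 0.0
```

Run:
```python
from m import *
s=readout.sense();print(s['t'],s['position'],s['force']);im=vision.capture('wrist')[:,:,::-1].copy();cv2.imwrite('pics/w8f.png',im)
meas(im,s,{'arm':(72,180,290,335,.0295),'strip':(85,192,194,226,.020),'stock':(215,290,268,330,.036)})
```

```text
21.3 [0.46156732 0.10741469 0.16586992] [ 0.01729851 -0.14846616 -0.32160765]
arm [(100.08, 108, 0.09, 0.468, 0.1908), (99.84, 108, 0.22, 0.4861, 0.1948)]
strip [(99.12, 96, 0.29, 0.3849, 0.1616), (98.84, 88, 0.24, 0.4007, 0.1569)]
stock [(81.29, 58, 0.38, 0.4711, 0.0677), (81.89, 62, 0.32, 0.4967, 0.0784)]
```

Run:
```python
from h import *
s=readout.sense()
def disc(f):
    im=cv2.imread(f);h=cv2.cvtColor(im,cv2.COLOR_BGR2HSV)[190:225,290:335].astype(int);m=(h[...,0]>18)&(h[...,0]<30)&(h[...,1]>180);y,x=np.nonzero(m);return (290+x.mean(),190+y.mean()),m.sum()
p,n=disc('pics/w8f.png');w=wristw([p],.036,s)[0,:2];y=np.radians(81.05);d=w-[.4904,.1168]
print(p,n,w,'jig x,y mm',d@[np.cos(y),np.sin(y)]*1e3,d@[-np.sin(y),np.cos(y)]*1e3, disc('pics/w6f.png'))
```

```text
(np.float64(310.91379310344826), np.float64(206.35775862068965)) 232 [0.49065366 0.11774375] jig x,y mm 0.9717203618905621 -0.10375452074692583 ((np.float64(308.9446808510638), np.float64(207.88510638297873)), np.int64(235))
```

The pivot is on the jig's origin within about 1 mm, so the gauge is seated, and the arm is parallel within about 1°. Handing in.

```bash
python3 -c "
from station import ticket;print(ticket.sign_off())"
```

```text
the job is handed in; nothing more can be done
None
```

The job is handed in at about 21 s: by my measurements the gauge is seated on the nose stop (pivot within about 1 mm of home, stock within about 1° of the channel) and its arm is parallel to the pattern strip within about 1°; I commanded no contact with the other objects and felt none, but took no final picture of them, and sign-off returned no verdict.

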